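# Bring the hanging lamp round the bent bar and lock it over the stage

## Robot

A 6-joint arm with a two-finger parallel gripper is mounted at the origin on the work surface. World frame = base frame: x ahead of the robot, y to its left, z up, the work surface at z = 0. Lengths are in mm, angles in rad, forces in N, time in s.
With the tool pointing down it reaches from about 400 to 825 mm from the base axis. Payload 7 kg.
Tool frame: the origin (TCP) lies on the mounting face of the last link; the fingertips stand ahead of it and the grasp point (between the pads) lies 159 mm ahead of it (nose_length is the z of the fingertips in the tool frame, in mm); z points along the fingers, y is the direction in which the jaws open and shut (so a half turn about z gives the same grasp; the last joint's range is limited). The gripper opens to 88 mm and grips with 3 to 60 N. Pads are 19 mm wide; open, the fingers measure 130 mm over their backs; the gripper's body (78 mm by 193 mm) begins 47 mm behind the grasp point.
Start: joints at [1.531, 0.359, 0.012, 0, -1.224, -0.288], TCP at [217.332, 639.033, 404.661] pointing down, gripper open.
Joint ranges: [-3.07, 3.07], [-1.43, 2.12], [-1.02, 1.25], [-3.03, 1.67], [-3.05, -0], [-3.03, 3.03]. Speed limits (rad/s): [2.39, 2.39, 3.01, 3.14, 3.14, 3.14].

## Interface

Orientations are given as a unit quaternion [x, y, z, w].
In Python, from cell import state, capture, camera_model, sign_off, nose_length gives the robot as it stands.
- The arm moves only by the shell command python3 -m inch 'ROWS' [FORCE]. ROWS is JSON, a list of rows, each a list of 3 entries, a list of its own where there are three numbers: the shift along the tool's x, y, z in m, then the turn, a rotation vector about the tool's x, y, z in degrees, then the finger opening in m, from 0 to 0.0876. In form: [[[x, y, z], [ax, ay, az], gripper], ...]. A call has exactly 5 rows; each row shifts and turns the commanded pose from where the row before left it, along the tool's axes as they then stand; what a row does not reach is not made up. A row lasts 1/12 s, in which the tool goes at most 41.7 mm and 7.16 degrees, less where a joint would pass 70% of its speed; a pose out of reach is approached as far as the arm can. A call is refused whole if a number of a shift passes 0.0417 or a number of a turn 7.16, either way. A call with a gripper value outside its range is refused whole. The fingers move at their own pace and stop on an object; FORCE is the grip in N (left out, the last holds). Time passes only in rows, so rows that do not move let the fingers close, or fill a call up. It gives the time, the measured TCP pose, the force and the opening at its end, in the units of the state.
- state(): the state, without advancing time (a new reading comes with each control period).
- capture(name): name is "side" or "top"; returns (picture, depth): 420x560x3 uint8, blue, green, red; 420x560 float32, mm along the optical axis (not along the pixel's ray), 0 where there is no reading.
- camera_model(name): a dict with "fx", "fy", "cx", "cy" (pixels), "R" (3x3) and "t" (3): a world point X has camera coordinates R X + t. Camera axes: x right, y down, z forward; pixel columns grow to the right and rows downward; lengths in mm; the calibration is good to about 2 mm. A picture is of the moment at which its call begins. camera_model takes no time and is no camera call.
- sign_off(): hands the job in, once; it reports no verdict.
The state is a dict: "clock": time; "qpos": joint angles; "qd": joint speeds; "joint_torque": joint torques, N m; "position": TCP position; "ee_rot": TCP orientation; "wrist_force": force on the tool from outside, world axes, zero at the start; "moment": the same for the moment, N m; "finger_gap": finger opening in mm.
Only numpy, scipy, OpenCV 4.12 (cv2) and the standard library are available. Lean on these libraries where they do the work, as an engineer would, in place of code of your own. Each camera call takes 0.05 s, during which the arm holds its last target.

## Task

Slide the lamp that hangs on the bent steel bar along the bar and around its bend until its collar sits fully home against the stop disc at the far end, over the little black stage. Then turn the black knob clockwise until the sprung follower drops fully into the notch of the cam, so that its catch closes behind the lamp, and let go. Leave the slide box, the small bottle and the jar where they stand.

Things in the scene. Friction and masses are not known exactly. Their poses are not given: they have to be found in the camera images.
- rig: Fixed plate 220 x 460 x 12 mm with a level bent steel bar (diameter 10 mm) between two posts. Origin on the bench below the start of the bend. Bar's centre line in this frame, 150 mm up: from the near post (0, -170 mm) along +y to (0, 0); 60 degree bend to the right, radius 60 mm about (60, 0), to (30, 52); then 120 mm along (0.866, 0.5) to a 40 mm stop disc. Posts rise no more than 8 mm above it.
- collar (a point): Centre of the collar's hole. The aluminium collar rides loosely on the bar, on the first leg at the start: 44 mm outside diameter, 22 mm long, hole 15 mm, hanging 2 to 3 mm below the bar's centre line. y axis along the hole, towards the stop end. It slides easily when pushed evenly on its rear face left and right of the bar, along the bar; pushed well off centre it tips and can bind.
- lamp: The whole hanging lamp: the collar and, fixed under it, a black lamp head 28 mm in diameter that reaches to 61 mm below the hole's centre; 80 to 150 g together. Cannot come off the bar. Origin and axes as collar. The bar has free air 40 mm down along both legs and the bend, save for posts, stop and the knob's parts.
- home (a point): Where the collar's centre is when it sits home against the stop disc (11 mm before the disc's face, 2.5 mm below the bar's centre line). Its x axis points along the second leg towards the stop, y to the left of it. The cam's axis stands at x -22 mm, y +90 mm from here.
- knob_grip (a point): Centre of the black bar knob on the cam, on its upright turning axis, 145 mm above the bench. The bar is 52 mm long along this point's x axis, 12 mm thick along y and 32 mm high. The steel cam disc (60 mm diameter) lies 9 mm below the bar's underside, above a white housing.
- cam (a joint): Turn of knob and cam in rad, growing clockwise seen from above, range 0 to 1.45; starts between 0 and 0.4. The notch faces the follower's roller at 1.30. Turns easily (about 0.1 N m) and stays where left; once the follower has dropped in, it holds the cam there.
- follower (a joint): Travel in m of the sprung follower (brass slotted bar under the cam, its roller on the cam's far side): 0 on the cam's rim, 0.012 fully in the notch; about 4 N of spring. Its catch tip, 48 mm below the bar's centre line, then stands behind the lamp head. A lamp more than about 4 mm short of home gets in its way.
- slide_box: Bystander: white slide box 50 x 78 x 26 mm lying on the plate, origin at the centre of its underside.
- stain_bottle: Bystander: small amber bottle 28 mm diameter, 55 mm high, on the plate, origin at the centre of its underside.
- jar: Bystander: small jar 38 mm diameter, 42 mm high, on the plate, origin at the centre of its underside.
Not all that is in view belongs to the job. Leave any green or purple look-alike of the lamp alone.

How it is judged (in metres and radians):
On the way, in this order (a step that is already met when the one before it is completed fails the run):
1. the collar has been slid round the bend and sits home against the stop disc (within 6 mm) (distance between collar and home below 0.006 m), for 0.2 s.
2. the knob is turned and the follower has dropped into the notch (at least 10.5 of 12 mm) (value of joint follower above 0.0105 m), for 0.2 s.
At the end, for the whole second after the job is handed in: The collar rests within 8 mm of home against the stop disc, the follower has dropped at least 10.5 mm into the cam's notch (knob beyond 1.18 rad), and the lamp hangs still (distance between collar and home below 0.008 m and value of joint follower above 0.0105 m and value of joint cam above 1.18 rad and linear speed of lamp below 0.02 m/s); the robot touches nothing.
It fails at once if the slide box is moved more than 20 mm or tipped (distance of slide_box from where it was at the start of the episode above 0.02 m or angle between slide_box's own z axis and vertical above 0.5 rad).
It fails at once if the small bottle is moved more than 20 mm or tipped (distance of stain_bottle from where it was at the start of the episode above 0.02 m or angle between stain_bottle's own z axis and vertical above 0.5 rad).
It fails at once if the jar is moved more than 20 mm or tipped (distance of jar from where it was at the start of the episode above 0.02 m or angle between jar's own z axis and vertical above 0.5 rad).
It also fails if it takes over 58 s, if anything falls off the work surface, if the arm or the gripper's body presses on something with over 40 N, if the wrist force passes 120 N, or if a joint passes its speed limit or range.

## Working session

There is one attempt and no reset: what is moved stays moved. The work goes in short steps, Python scripts to look and compute and a shell command to move; the robot and the scene stay as the last step left them, time stands still between calls to the robot, and variables do not carry over. Pictures are saved under pics/ and viewed, and the job is handed in when it is done.

```bash
ls; mkdir -p pics
python3 - <<'E'
from cell import *
import cv2
print(state(), nose_length)
for n in("side","top"):
    p,d=capture(n); cv2.imwrite(f"pics/{n}0.png",p); import numpy as np; np.save(f"pics/{n}0.npy",d); np.save(f"pics/{n}0c.npy",p)
    print(camera_model(n))
E
```

```text
pics
{'clock': 0.0, 'qpos': array([ 1.53110304e+00,  3.59385927e-01,  1.10491048e-02, -3.70462892e-04,
       -1.22406013e+00, -2.88098999e-01]), 'qd': array([ 6.40641188e-05,  2.83060025e-04, -4.66948176e-04,  4.36397990e-04,
        2.13868604e-04, -2.33398439e-03]), 'joint_torque': array([-9.24944325e-04, -5.82721531e+01,  2.93044871e+01,  6.99722081e+00,
        6.80449579e-03, -1.75606833e-04]), 'position': array([217.25392167, 638.87706214, 403.71514203]), 'ee_rot': array([ 9.86588439e-01, -1.63225552e-01, -7.36699982e-05,  8.15722741e-04]), 'wrist_force': array([ 0.35132729, -0.32623876,  1.32347592]), 'moment': array([-0.00346072, -0.00770736, -0.01493203]), 'finger_gap': 87.52672139304796} 178.1
{'fx': 415.5365686135263, 'fy': 415.5365686135263, 'cx': 283.57377857397773, 'cy': 204.49985245875052, 'R': array([[-0.81619744, -0.57759872, -0.01419339],
       [-0.3485844 ,  0.51187398, -0.78515855],
       [ 0.4607718 , -0.6358968 , -0.61913214]]), 't': array([428.25878184, 258.39754499, 539.68418291])}
{'fx': 457.2460815746497, 'fy': 457.2460815746497, 'cx': 275.4880542743229, 'cy': 204.71806276151557, 'R': array([[-1.33585666e-04, -9.99725488e-01, -2.34292799e-02],
       [-9.95091308e-01,  2.45147740e-03, -9.89306759e-02],
       [ 9.89609546e-02,  2.33010571e-02, -9.94818471e-01]]), 't': array([ 16.82539838, 543.30317629, 820.42538978])}
```

View pics/side0.png

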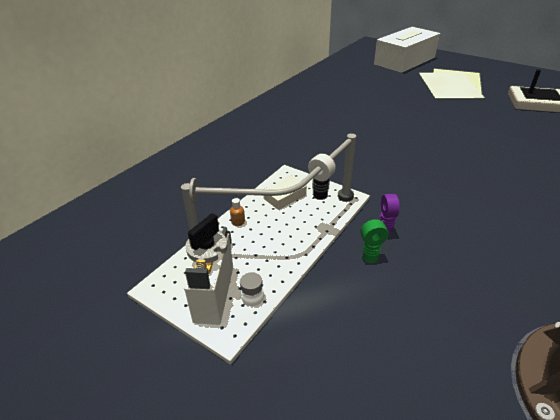

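View pics/top0.png

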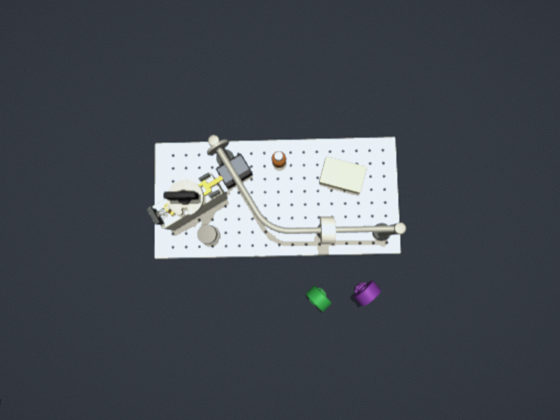

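The top view shows the bar's near post at (400,229), the collar at (327,230), the stop disc near (218,147) and the knob at (181,196). The green and purple decoys lie off the plate. Next I'll measure.

```bash
cat > h.py <<'E'
import numpy as np, cv2
from cell import *
def ray(n,u,v,z):
    m=camera_model(n);R=np.array(m["R"]);t=np.array(m["t"])
    c=-R.T@t; d=R.T@np.array([(u-m["cx"])/m["fx"],(v-m["cy"])/m["fy"],1.])
    return c+d*(z-c[2])/d[2]
def cloud(n,d):
    m=camera_model(n);R=np.array(m["R"]);t=np.array(m["t"])
    v,u=np.mgrid[:420,:560]; 
    P=np.stack([(u-m["cx"])/m["fx"]*d,(v-m["cy"])/m["fy"]*d,d],-1)
    return (P-t)@R
E
python3 - <<'E'
from h import *
d=np.load("pics/top0.npy");p=np.load("pics/top0c.npy")
C=cloud("top",d)
b=((p.min(-1)>190)).astype(np.uint8)
b=cv2.morphologyEx(b,cv2.MORPH_CLOSE,np.ones((15,15)))
cs=max(cv2.findContours(b,0,1)[0],key=cv2.contourArea)
r=cv2.minAreaRect(cs);print(r)
cor=np.array([ray("top",*q,12)[:2] for q in cv2.boxPoints(r)]);print(cor.round(1),cor.mean(0),[np.linalg.norm(cor[i]-cor[i-1]) for i in range(4)])
z=C[...,2]
# first leg bar centreline via height
for lo,hi in((128,170),):
    m=(z>lo)&(z<hi)&(d>0)
for u in list(range(280,400,8)):
    vs=np.where(m[205:255,u])[0]+205
    if len(vs): q=ray("top",u,(vs.min()+vs.max())/2,150); print(u,vs.min(),vs.max(),q[:2].round(1),z[vs,u].max().round(1))
pv=np.zeros((420,560),np.uint8);pv[m]=255;cv2.imwrite("pics/m0.png",cv2.resize(pv[110:270,130:420],None,fx=2.5,fy=2.5,interpolation=0))
cv2.imwrite("pics/t0z.png",cv2.resize(p[120:260,140:290],None,fx=4,fy=4,interpolation=2))
ps=np.load("pics/side0c.npy");cv2.imwrite("pics/s0z.png",cv2.resize(ps[120:320,160:380],None,fx=3,fy=3,interpolation=2))
E
```

```text
((278.0655822753906, 195.21292114257812), (119.09764862060547, 250.56004333496094), 88.83085632324219)
[[ 674.2  255.3]
 [ 681.2 -224.7]
 [ 455.7 -223. ]
 [ 446.2  244.6]] [564.33119531  13.02792671] [np.float64(228.2371325771734), np.float64(480.03173878328596), np.float64(225.52939941836271), np.float64(467.6708886124082)]
280 226 232 [492.7   6.1] 157.0
288 227 233 [491.1  -6.4] 156.3
296 227 233 [491.1 -19. ] 157.7
304 227 233 [491.  -31.6] 156.7
312 227 232 [491.8 -44.2] 156.1
320 216 240 [494.2 -56.7] 156.1
328 216 243 [491.8 -69.3] 169.4
336 226 232 [492.5 -81.8] 157.6
344 226 232 [492.5 -94.3] 155.9
352 226 231 [ 493.3 -106.9] 156.9
360 226 231 [ 493.3 -119.4] 157.5
368 226 231 [ 493.3 -131.8] 156.3
376 226 231 [ 493.3 -144.3] 157.6
384 225 231 [ 494.  -156.8] 156.5
392 224 233 [ 493.2 -169.3] 158.2
```

View pics/m0.png

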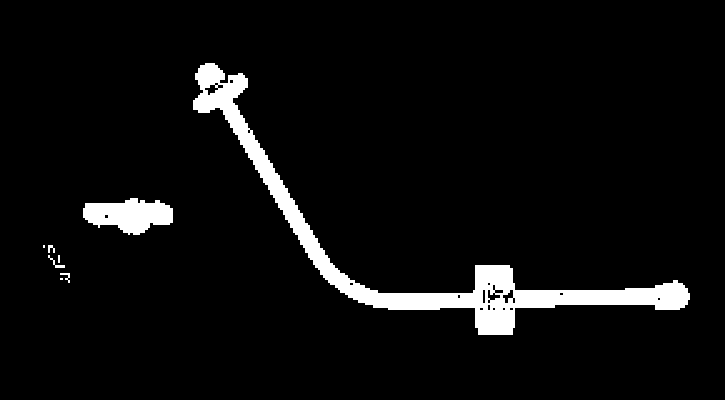

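View pics/t0z.png

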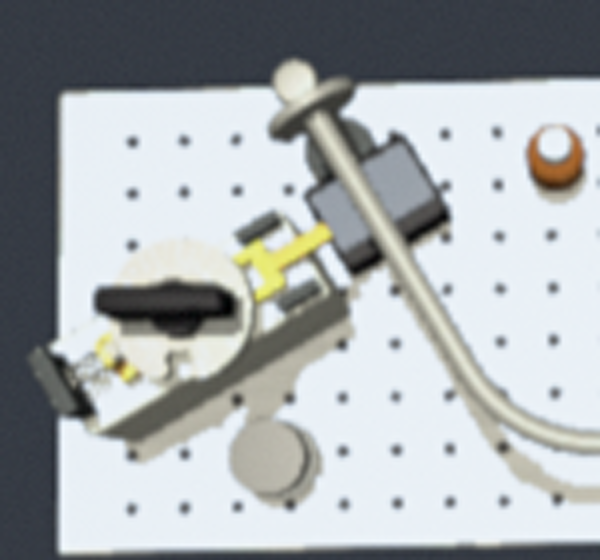

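View pics/s0z.png

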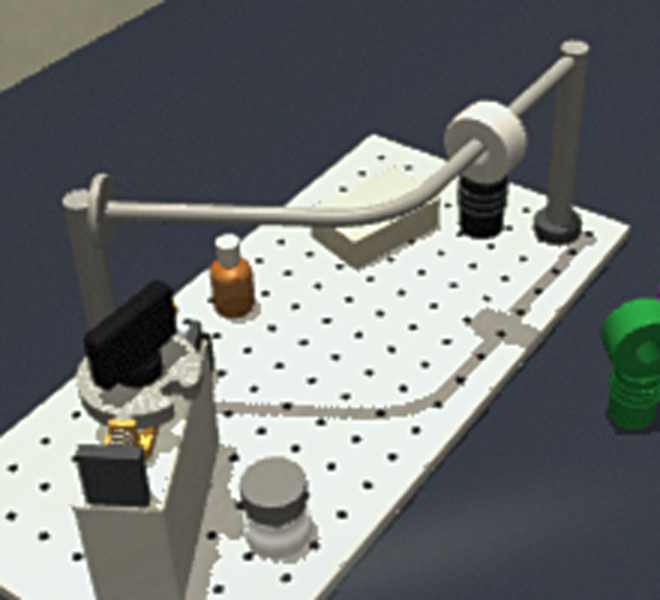

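The mask shows the bar and knob clearly. I'll fit the legs, which gives the rig pose and the home point, then get the collar and knob poses.

```bash
cat >> h.py <<'E'
def fitrig(d,ex=(310,345)):
    C=cloud("top",d); z=C[...,2]; m=((z>135)&(z<165)&(d>0)).astype(np.uint8)
    P=[]
    for u in range(282,378,2):
        if ex[0]<u<ex[1]: continue
        vs=np.where(m[205:255,u])[0]+205
        if 3<=len(vs)<=9: P.append(ray("top",u,vs.mean(),150)[:2])
    Q=[]
    for v in range(160,208,2):
        us=np.where(m[v,205:275])[0]+205
        if 3<=len(us)<=12: Q.append(ray("top",us.mean(),v,150)[:2])
    def L(P): 
        vx,vy,x,y=cv2.fitLine(np.array(P,np.float32),cv2.DIST_HUBER,0,.01,.01).ravel(); return np.array([x,y]),np.array([vx,vy])
    a,u1=L(P); b,u2=L(Q)
    if u1[1]<0:u1=-u1
    if u2[0]<0:u2=-u2
    s=np.linalg.solve(np.c_[u1,-u2],b-a); c=a+s[0]*u1
    return c,u1,u2
E
python3 - <<'E'
from h import *
d=np.load("pics/top0.npy");p=np.load("pics/top0c.npy")
c,u1,u2=fitrig(d)
a1=np.degrees(np.arctan2(u1[1],u1[0]));a2=np.degrees(np.arctan2(u2[1],u2[0]))
print("corner",c,"leg angles",a1,a2,a1-a2)
a=(a1+a2+60)/2;u=np.array([np.cos(np.radians(a)),np.sin(np.radians(a))]);n=np.array([u[1],-u[0]])
W=lambda x,y:o+x*n+y*u
o=c-34.64*u
end=W(30+.866*120,52+60);home=W(30+.866*109,52+54.5)
v2=.866*n+.5*u;l2=np.array([-v2[1],v2[0]])
cam=home-22*v2+90*l2
print("origin",o,"a",a,"near post",W(0,-170),"end",end,"home",home,"cam axis",cam)
z=cloud("top",d)[...,2]
# collar: rows of mask outside the bar
m=((z>135)&(z<175)).astype(np.uint8)
us=[ (np.where(m[v,300:360])[0]+300) for v in (218,220,222,237,239)]
for q in us:
  if len(q): print("collar cols",q.min(),q.max(), ray("top",q.min()-.5,230,165)[:2],ray("top",q.max()+.5,230,165)[:2])
k=((p.max(-1)<70)&(z>150)).astype(np.uint8);k[:,:150]=0;k[:,205:]=0;k[:180]=0;k[215:]=0
cs=max(cv2.findContours(k,0,1)[0],key=cv2.contourArea);r=cv2.minAreaRect(cs);print(r)
bp=np.array([ray("top",*q,161)[:2] for q in cv2.boxPoints(r)]);print(bp.round(1),bp.mean(0))
e=[bp[1]-bp[0],bp[2]-bp[1]];e=max(e,key=np.linalg.norm);print("knob ang",np.degrees(np.arctan2(e[1],e[0])),np.linalg.norm(e))
K=cloud("top",d)[k>0];print(np.percentile(K,[5,50,95],axis=0))
# posts/ stop check with clouds
C=cloud("top",d);mm=(z>150)&(z<180);mm[:,330:]=0;mm[:, :205]=0;mm[165:]=0;print("stop",C[mm].min(0),C[mm].max(0))
E
```

```text
corner [490.47662   25.520775] leg angles 91.010506 31.109232 59.901276
origin [491.11737  -9.1133 ] a 91.05987 near post [ 494.2619  -179.08421] end [622.9428  105.34468] home [613.52014  99.66942] cam axis [548.2409  165.41318]
collar cols 320 334 [490.35285565 -54.83868572] [490.32610024 -77.85475609]
collar cols 320 334 [490.35285565 -54.83868572] [490.32610024 -77.85475609]
collar cols 320 334 [490.35285565 -54.83868572] [490.32610024 -77.85475609]
collar cols 320 335 [490.35285565 -54.83868572] [490.324318   -79.38790703]
collar cols 320 335 [490.35285565 -54.83868572] [490.324318   -79.38790703]
((180.03680419921875, 194.65377807617188), (32.1001091003418, 7.818700313568115), 2.4895529747009277)
[[541.3 188.4]
 [553.6 188.2]
 [551.3 137.5]
 [538.9 137.8]] [546.26876468 162.95811677]
knob ang -92.67651743895944 50.773215701101705
[[541.39968022 139.90697348 154.41412913]
 [545.65228349 161.17615368 160.2265895 ]
 [550.52505257 185.14915648 162.62062462]]
stop [595.73386475  84.33120229 150.19419738] [643.08095431 122.57889744 172.57810519]
```

```bash
python3 -m inch '[[[0,0,0],[0,0,7.02],0.032],[[0,0,0],[0,0,7.02],0.032],[[0,0,0],[0,0,7.02],0.032],[[0,0,0],[0,0,7.02],0.032],[[0,0,0],[0,0,7.02],0.032]]' 20
python3 -m inch '[[[0,0,0],[0,0,7.02],0.032],[[0,0,0],[0,0,7.02],0.032],[[0,0,0],[0,0,7.02],0.032],[[0,0,0],[0,0,7.02],0.032],[[0,0,0],[0,0,7.02],0.032]]'
python3 -c "
from h import *
from scipy.spatial.transform import Rotation as R
s=state();print(s['position'],s['qpos'],R.from_quat(s['ee_rot']).as_matrix())"
```

```text
clock: 0.52
position: [217.3, 638.9, 404.1]
ee_rot: [0.89, -0.456, 0.0, 0.0]
wrist_force: [-0.3, 0.1, -0.1]
finger_gap: 60.1
clock: 0.93
position: [217.3, 638.9, 404.1]
ee_rot: [0.711, -0.703, 0.0, 0.0]
wrist_force: [-0.7, -1.1, -0.0]
finger_gap: 33.0
[217.30087681 638.93543347 404.08646287] [ 1.53108068e+00  3.59084253e-01  1.13871851e-02 -2.10246529e-04
 -1.22408610e+00 -1.51937346e+00] [[ 1.16355361e-02 -9.99932277e-01 -2.36762568e-04]
 [-9.99931829e-01 -1.16352993e-02 -9.78207156e-04]
 [ 9.75386105e-04  2.48128392e-04 -9.99999494e-01]]
```

```bash
python3 -m inch '[[[0.03,-0.0107,0],[0,0,0],0.032],[[0.03,-0.0107,0],[0,0,0],0.032],[[0.03,-0.0107,0],[0,0,0],0.032],[[0.03,-0.0107,0],[0,0,0],0.032],[[0.03,-0.0107,0],[0,0,0],0.032]]'
python3 -m inch '[[[0.03,-0.0107,0],[0,0,0],0.032],[[0.03,-0.0107,0],[0,0,0],0.032],[[0.03,-0.0107,0],[0,0,0],0.032],[[0.03,-0.0107,0],[0,0,0],0.032],[[0.03,-0.0107,0],[0,0,0],0.032]]'
python3 -m inch '[[[0.03,-0.0107,0],[0,0,0],0.032],[[0.03,-0.0107,0],[0,0,0],0.032],[[0.03,-0.0107,0],[0,0,0],0.032],[[0.03,-0.0107,0],[0,0,0],0.032],[[0.03,-0.0107,0],[0,0,0],0.032]]'
python3 -m inch '[[[0.03,-0.0107,0],[0,0,0],0.032],[[0.03,-0.0107,0],[0,0,0],0.032],[[0.03,-0.0107,0],[0,0,0],0.032],[[0.03,-0.0107,0],[0,0,0],0.032],[[0.03,-0.0107,0],[0,0,0],0.032]]'
python3 -m inch '[[[0.03,-0.0107,0],[0,0,0],0.032],[[0.03,-0.0107,0],[0,0,0],0.032],[[0.03,-0.0107,0],[0,0,0],0.032],[[0.03,-0.0107,0],[0,0,0],0.032],[[0.03,-0.0107,0],[0,0,0],0.032]]'
cat >> h.py <<'E'
# rig (u=leg1 dir, n=right) and bar path; collar-centre pose at arclength s (s=0 at bend start)
A=np.radians(91.06); U=np.array([np.cos(A),np.sin(A)]); N=np.array([U[1],-U[0]]); O=np.array([491.12,-9.11])
def path(s):
    if s<0: p=(0,s);t=(0,1)
    elif s<62.83:
        f=s/60; p=(60-60*np.cos(f),60*np.sin(f)); t=(np.sin(f),np.cos(f))
    else:
        p=(30+.866*(s-62.83),51.96+.5*(s-62.83)); t=(.866,.5)
    return O+p[0]*N+p[1]*U, t[0]*N+t[1]*U
def todo(s,back,right=0.):
    """tool delta for grip centre 'back' mm behind collar centre at s"""
    from scipy.spatial.transform import Rotation as R
    st=state();M=R.from_quat(st['ee_rot']).as_matrix()
    p,t=path(s); r=np.array([t[1],-t[0]]); g=p-back*t+right*r
    dw=np.array([*(g-st['position'][:2]),0]); dt=M.T@dw
    yaw=np.degrees(np.arctan2(M[1,0],M[0,0])); want=np.degrees(np.arctan2(-t[1],-t[0]))
    print("clock",st['clock'],"pos",st['position'].round(1),"target",g.round(1),"tool d",dt.round(1),"turn cw",((yaw-want+180)%360-180).round(2),"F",st['wrist_force'].round(1),'q6',st['qpos'][5].round(2))
E
python3 -c "
from h import *
todo(-57.5,38)"
```

```text
clock: 1.35
position: [273.7, 488.4, 404.2]
ee_rot: [0.713, -0.701, 0.0, 0.0]
wrist_force: [1.1, 0.6, 0.6]
finger_gap: 32.2
clock: 1.77
position: [329.8, 339.3, 404.4]
ee_rot: [0.713, -0.701, -0.0, 0.0]
wrist_force: [0.5, 0.6, -0.5]
finger_gap: 31.7
clock: 2.18
position: [385.8, 190.3, 404.6]
ee_rot: [0.713, -0.701, -0.0, -0.0]
wrist_force: [1.7, -0.9, 0.0]
finger_gap: 32.2
clock: 2.6
position: [442.0, 41.3, 404.7]
ee_rot: [0.713, -0.701, -0.0, -0.0]
wrist_force: [0.8, 0.8, 0.1]
finger_gap: 32.1
clock: 3.02
position: [498.2, -107.8, 404.5]
ee_rot: [0.713, -0.701, -0.0, 0.0]
wrist_force: [0.5, 1.2, 0.2]
finger_gap: 32.0
clock 3.0167 pos [ 498.2 -107.8  404.5] target [ 492.9 -104.6] tool d [-3.3  5.3  0. ] turn cw -0.05 F [0.5 1.2 0.2] q6 -0.15
```

Near post is clear behind. Centre over the bar, then descend to TCP z ≈ 311.

```bash
python3 -m inch '[[[0,0.0053,0.01],[0,0,0],0.032],[[0,0,0.02],[0,0,0],0.032],[[0,0,0.015],[0,0,0],0.032],[[0,0,0],[0,0,0],0.032],[[0,0,0],[0,0,0],0.032]]'
python3 - <<'E'
from h import *
p,d=capture("top");cv2.imwrite("pics/t1.png",p);p,d=capture("side");cv2.imwrite("pics/s1.png",cv2.resize(p[60:300,140:420],None,fx=2.5,fy=2.5));todo(-57.5,38)
E
```

```text
clock: 3.43
position: [492.6, -106.3, 359.2]
ee_rot: [0.713, -0.701, -0.001, 0.001]
wrist_force: [0.8, 0.2, 0.7]
finger_gap: 32.0
clock 3.5333 pos [ 493.2 -106.1  360.6] target [ 492.9 -104.6] tool d [-1.5  0.3 -0. ] turn cw -0.01 F [0.1 0.2 0. ] q6 -0.16
```

View pics/s1.png

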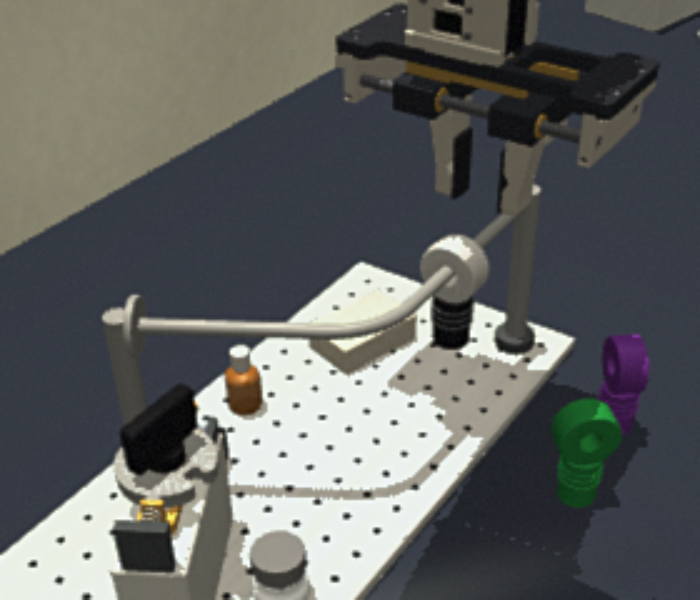

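View pics/t1.png

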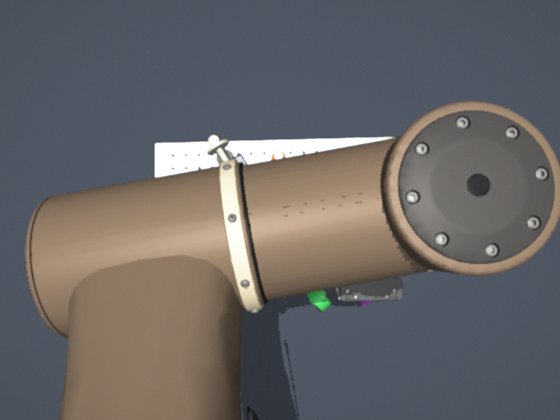

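The fingers straddle the bar behind the collar in the side view (about 455,150 and 510,170 zoomed). The arm now hides the top view. Descend.

```bash
python3 -m inch '[[[0,0,0.016],[0,0,0],0.032],[[0,0,0.016],[0,0,0],0.032],[[0,0,0.016],[0,0,0],0.032],[[0,0,0],[0,0,0],0.032],[[0,0,0],[0,0,0],0.032]]'
python3 - <<'E'
from h import *
p,d=capture("side");cv2.imwrite("pics/s2.png",cv2.resize(p[80:250,220:420],None,fx=3.5,fy=3.5));todo(-57.5,21)
E
```

```text
clock: 3.95
position: [493.1, -106.0, 312.3]
ee_rot: [0.714, -0.701, 0.0, 0.0]
wrist_force: [1.1, -0.3, 1.4]
finger_gap: 31.9
clock 4.0 pos [ 493.4 -106.   312.9] target [492.6 -87.6] tool d [-18.4   0.5  -0. ] turn cw 0.0 F [0.6 0.  0.1] q6 -0.16
```

View pics/s2.png

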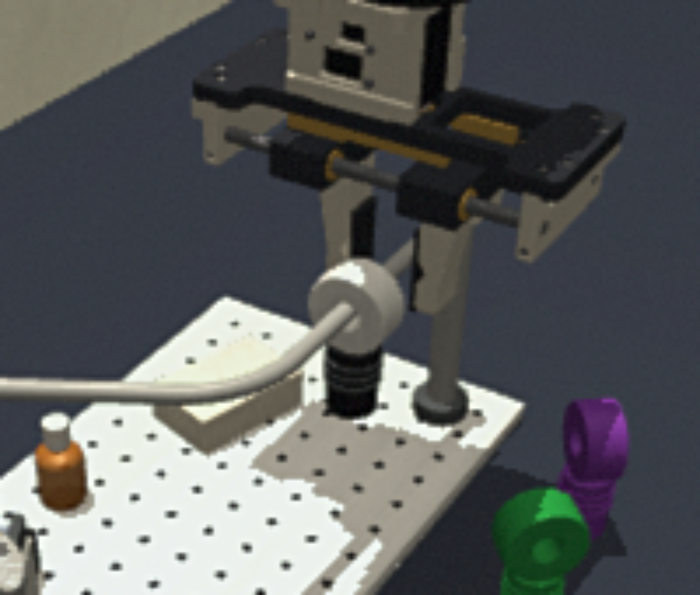

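```bash
python3 -m inch '[[[-0.006,0,0],[0,0,0],0.032],[[-0.006,0,0],[0,0,0],0.032],[[-0.006,0,0],[0,0,0],0.032],[[-0.006,0,0],[0,0,0],0.032],[[-0.006,0,0],[0,0,0],0.032]]'
python3 -m inch '[[[-0.006,0,0],[0,0,0],0.032],[[-0.006,0,0],[0,0,0],0.032],[[-0.006,0,0],[0,0,0],0.032],[[-0.006,0,0],[0,0,0],0.032],[[-0.006,0,0],[0,0,0],0.032]]'
python3 - <<'E'
from h import *
p,d=capture("side");cv2.imwrite("pics/s3.png",cv2.resize(p[80:250,220:420],None,fx=3.5,fy=3.5));todo(0,21)
E
```

```text
clock: 4.42
position: [492.4, -75.5, 312.2]
ee_rot: [0.714, -0.701, 0.0, -0.0]
wrist_force: [0.0, -0.9, 0.9]
finger_gap: 31.7
clock: 4.83
position: [491.7, -45.6, 311.6]
ee_rot: [0.713, -0.701, -0.0, 0.0]
wrist_force: [0.2, -1.1, 0.9]
finger_gap: 31.5
clock 4.8833 pos [491.8 -45.  311.6] target [491.5 -30.1] tool d [-14.9  -0.    0. ] turn cw -0.03 F [ 0.7  1.2 -0.5] q6 -0.29
```

View pics/s3.png

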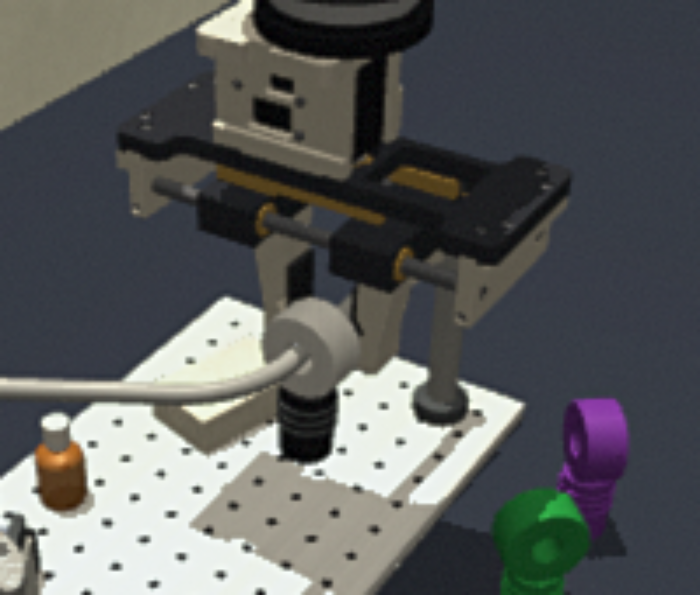

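The collar is riding upright ahead of the fingers, at about (310,345) in the zoomed view. Go on to the bend.

```bash
python3 -m inch '[[[-0.005,-0.0003,0],[0,0,0],0.034],[[-0.005,-0.0005,0],[0,0,0],0.034],[[-0.005,-0.0005,0],[0,0,0],0.034],[[-0.0064,0.0015,0],[0,0,6],0.034],[[-0.0064,0.0017,0],[0,0,6],0.034]]'
python3 - <<'E'
from h import *
todo(12.57,21,1.5)
E
python3 -m inch '[[[-0.0064,0.0019,0],[0,0,6],0.034],[[-0.0064,0.0019,0],[0,0,6],0.034],[[-0.0064,0.0019,0],[0,0,6],0.034],[[0,0,0],[0,0,0],0.034],[[0,0,0],[0,0,0],0.034]]'
python3 - <<'E'
from h import *
p,d=capture("side");cv2.imwrite("pics/s4.png",cv2.resize(p[80:250,200:400],None,fx=3.5,fy=3.5));todo(31.4,21,1.5)
E
```

```text
clock: 5.3
position: [489.9, -17.9, 311.5]
ee_rot: [-0.634, 0.773, 0.0, -0.0]
wrist_force: [-0.9, -1.2, -0.1]
finger_gap: 33.6
clock 5.3 pos [489.9 -17.9 311.5] target [489.7 -17.5] tool d [-0.4  0.3  0. ] turn cw -0.32 F [-0.9 -1.2 -0.1] q6 -0.56
clock: 5.72
position: [490.3, 2.1, 311.6]
ee_rot: [-0.509, 0.861, 0.0, 0.0]
wrist_force: [0.3, -0.1, 0.7]
finger_gap: 34.2
clock 5.7667 pos [490.2   1.8 311.6] target [489.8   1.9] tool d [ 0.1  0.5 -0. ] turn cw 0.18 F [ 0.7  0.5 -0.7] q6 -0.91
```

View pics/s4.png

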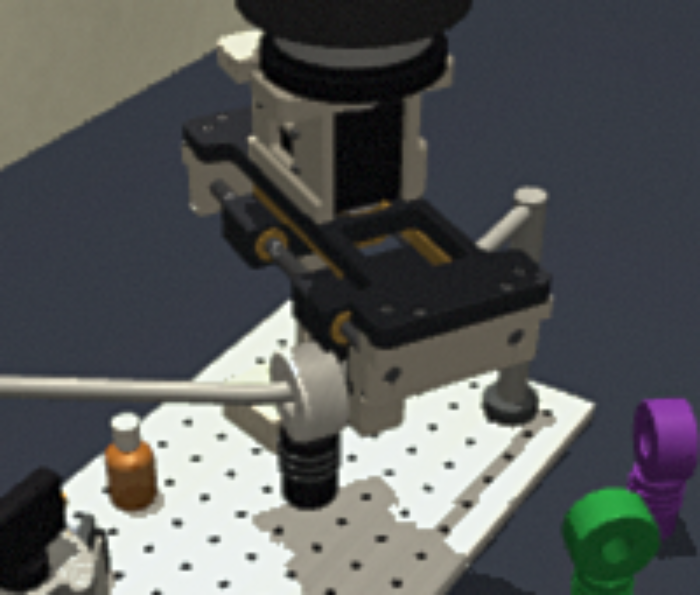

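Halfway round the bend, with the collar aligned and low forces. Continue.

```bash
python3 -m inch '[[[-0.0064,0.0019,0],[0,0,6],0.034],[[-0.0064,0.0019,0],[0,0,6],0.034],[[-0.0064,0.0019,0],[0,0,6],0.034],[[-0.0064,0.0019,0],[0,0,6],0.034],[[-0.0064,0.0019,0],[0,0,6],0.034]]'
python3 - <<'E'
from h import *
p,d=capture("side");cv2.imwrite("pics/s5.png",cv2.resize(p[80:250,180:380],None,fx=3.5,fy=3.5));todo(62.9,21,0)
E
```

```text
clock: 6.18
position: [503.8, 31.6, 311.6]
ee_rot: [-0.266, 0.964, -0.0, -0.0]
wrist_force: [-0.8, -0.5, 0.2]
finger_gap: 34.1
clock 6.2333 pos [504.6  32.3 311.6] target [502.2  32.6] tool d [ 1.9  1.5 -0. ] turn cw -0.59 F [2.9 0.3 0.8] q6 -1.49
```

View pics/s5.png

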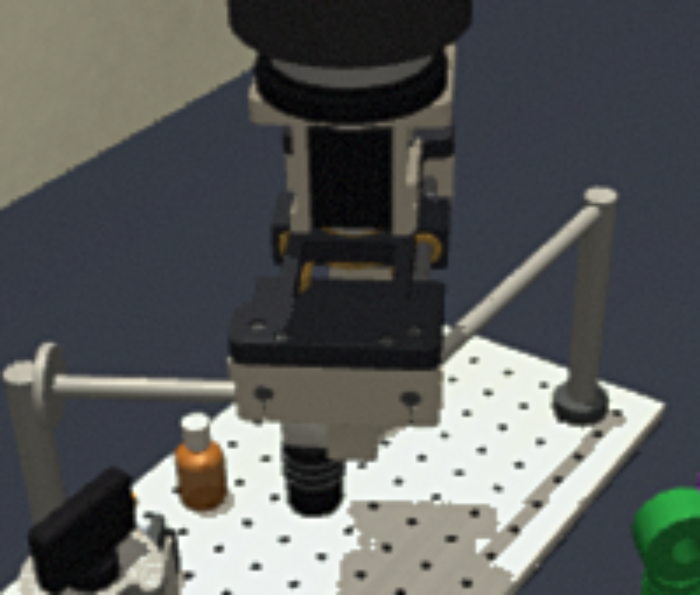

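```bash
python3 -m inch '[[[-0.006,0.0007,0],[0,0,-0.6],0.034],[[-0.006,0.0008,0],[0,0,0],0.034],[[-0.006,0,0],[0,0,0],0.034],[[-0.006,0,0],[0,0,0],0.034],[[-0.006,0,0],[0,0,0],0.034]]'
python3 -c "
from h import *
todo(171.8,21)"
python3 -m inch '[[[-0.006,0,0],[0,0,0],0.034],[[-0.006,0,0],[0,0,0],0.034],[[-0.006,0,0],[0,0,0],0.034],[[-0.006,0,0],[0,0,0],0.034],[[-0.006,0,0],[0,0,0],0.034]]'
python3 - <<'E'
from h import *
p,d=capture("side");cv2.imwrite("pics/s6.png",cv2.resize(p[80:250,150:350],None,fx=3.5,fy=3.5));todo(171.8,21,0)
E
```

```text
clock: 6.65
position: [529.2, 48.9, 311.6]
ee_rot: [-0.273, 0.962, -0.0, -0.0]
wrist_force: [-0.1, -1.2, 1.3]
finger_gap: 34.0
clock 6.65 pos [529.2  48.9 311.6] target [595.5  88.8] tool d [-77.4  -0.9  -0. ] turn cw 0.64 F [-0.1 -1.2  1.3] q6 -1.48
clock: 7.07
position: [554.7, 64.7, 311.6]
ee_rot: [-0.272, 0.962, -0.0, -0.0]
wrist_force: [-1.3, -0.6, 0.1]
finger_gap: 34.0
clock 7.1167 pos [555.6  65.3 311.7] target [595.5  88.8] tool d [-46.3  -0.9   0. ] turn cw 0.59 F [2.1 0.3 0.8] q6 -1.49
```

View pics/s6.png

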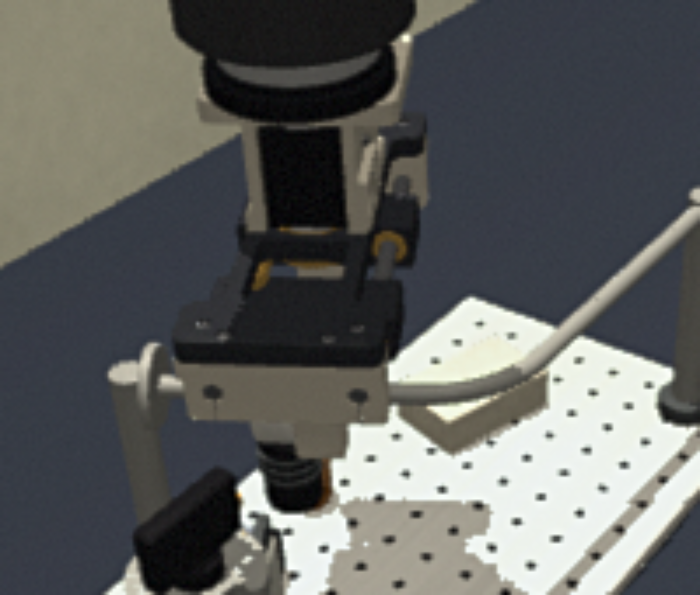

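```bash
python3 -m inch '[[[-0.006,-0.0004,0],[0,0,0.6],0.034],[[-0.006,-0.0005,0],[0,0,0],0.034],[[-0.006,0,0],[0,0,0],0.034],[[-0.006,0,0],[0,0,0],0.034],[[-0.006,0,0],[0,0,0],0.034]]'
python3 -m inch '[[[-0.003,0,0],[0,0,0],0.034],[[-0.003,0,0],[0,0,0],0.034],[[-0.002,0,0],[0,0,0],0.034],[[-0.002,0,0],[0,0,0],0.034],[[-0.001,0,0],[0,0,0],0.034]]'
python3 - <<'E'
from h import *
p,d=capture("side");cv2.imwrite("pics/s7.png",cv2.resize(p[80:250,150:350],None,fx=3.5,fy=3.5));todo(171.8,21,0)
E
```

```text
clock: 7.53
position: [580.9, 79.5, 311.7]
ee_rot: [-0.267, 0.964, 0.0, -0.0]
wrist_force: [-1.4, 0.7, -0.2]
finger_gap: 34.4
clock: 7.95
position: [589.9, 84.9, 311.6]
ee_rot: [-0.267, 0.964, 0.0, -0.0]
wrist_force: [-0.4, -0.3, -0.8]
finger_gap: 33.7
clock 8.0 pos [590.   84.9 311.6] target [595.5  88.8] tool d [-6.7  0.4  0. ] turn cw -0.04 F [ 0.2 -0.6 -0.5] q6 -1.5
```

View pics/s7.png

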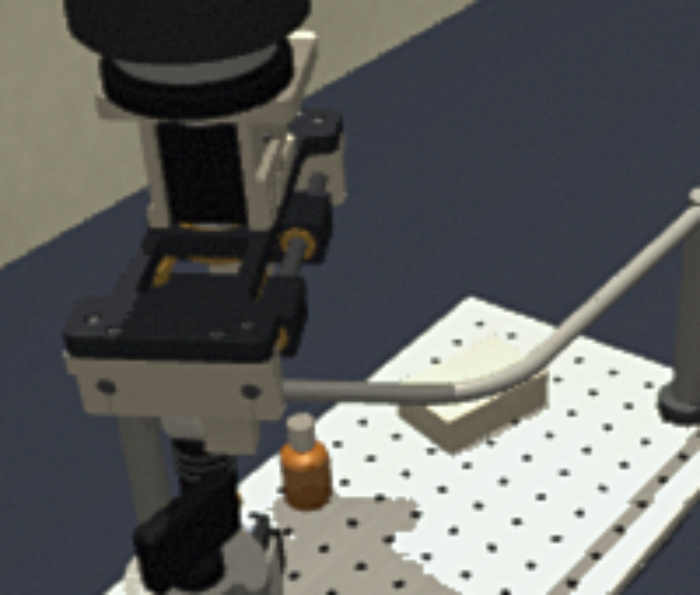

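The lamp is just short of the stop. Creep forward until the force rises.

```bash
python3 -m inch '[[[-0.0015,0,0],[0,0,0],0.034],[[-0.0015,0,0],[0,0,0],0.034],[[-0.001,0,0],[0,0,0],0.034],[[-0.001,0,0],[0,0,0],0.034],[[0,0,0],[0,0,0],0.034]]'
python3 -c "
from h import *
todo(171.8,21)"
python3 -m inch '[[[-0.001,0,0],[0,0,0],0.034],[[-0.0007,0,0],[0,0,0],0.034],[[-0.0007,0,0],[0,0,0],0.034],[[0,0,0],[0,0,0],0.034],[[0,0,0],[0,0,0],0.034]]'
python3 -c "
from h import *
todo(171.8,21)"
```

```text
clock: 8.42
position: [593.9, 87.3, 311.6]
ee_rot: [-0.267, 0.964, -0.0, -0.001]
wrist_force: [-1.0, -1.4, 0.8]
finger_gap: 34.3
clock 8.4167 pos [593.9  87.3 311.6] target [595.5  88.8] tool d [-2.2  0.5 -0. ] turn cw -0.04 F [-1.  -1.4  0.8] q6 -1.5
clock: 8.83
position: [594.7, 87.6, 311.3]
ee_rot: [-0.267, 0.964, -0.0, -0.002]
wrist_force: [-7.5, -4.0, 4.5]
finger_gap: 34.0
clock 8.8333 pos [594.7  87.6 311.3] target [595.5  88.8] tool d [-1.4  0.6 -0. ] turn cw -0.06 F [-7.5 -4.   4.5] q6 -1.5
```

The force rises to about 8.5 N opposing the push, 1.4 mm from the computed home, so the collar is against the stop. Back off, rise, and look.

```bash
python3 -m inch '[[[0,0,0],[0,0,0],0.034],[[0.002,0,0],[0,0,0],0.034],[[0.004,0,0],[0,0,0],0.034],[[0.006,0,0],[0,0,0],0.034],[[0.008,0,0],[0,0,0],0.034]]'
python3 -m inch '[[[0,0,-0.015],[0,0,0],0.034],[[0,0,-0.025],[0,0,0],0.034],[[0,0,-0.025],[0,0,0],0.034],[[0.02,0,-0.02],[0,0,0],0.034],[[0,0,0],[0,0,0],0.034]]'
python3 - <<'E'
from h import *
p,d=capture("side");np.save("pics/s8c.npy",p);cv2.imwrite("pics/s8.png",cv2.resize(p[80:320,130:390],None,fx=3,fy=2.5));p,d=capture("top");cv2.imwrite("pics/t8.png",p);todo(171.8,21,0)
E
```

```text
clock: 9.25
position: [579.0, 78.4, 311.7]
ee_rot: [-0.267, 0.964, 0.0, 0.001]
wrist_force: [0.8, -0.3, 0.3]
finger_gap: 34.1
clock: 9.67
position: [560.8, 67.1, 401.4]
ee_rot: [-0.267, 0.964, 0.0, 0.003]
wrist_force: [0.7, 0.2, -0.5]
finger_gap: 34.4
clock 9.7667 pos [561.2  67.7 397.9] target [595.5  88.8] tool d [-40.3   0.4   0.1] turn cw -0.05 F [ 0.5 -0.2 -0.7] q6 -1.5
```

View pics/s8.png

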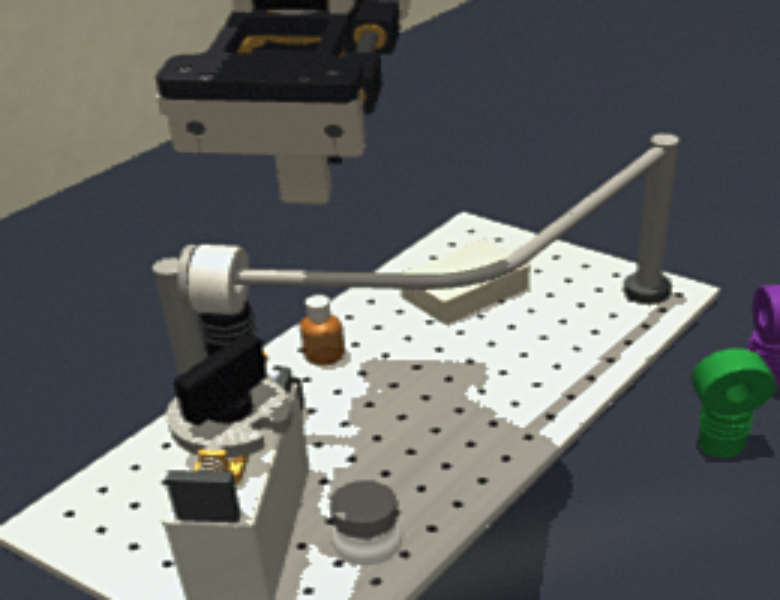

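View pics/t8.png

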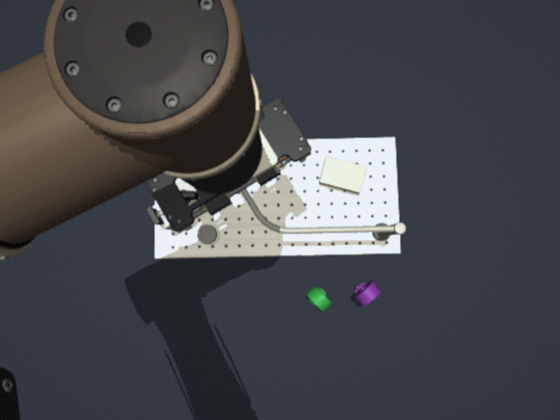

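The collar is flush on the stop disc at about (215,278) in the zoomed side view, and the bystanders are unmoved. Now turn the tool to the knob.

```bash
python3 -m inch '[[[0,0,0],[0,0,-5.63],0.04],[[0,0,0],[0,0,-5.63],0.04],[[0,0,0],[0,0,-5.63],0.04],[[0,0,0],[0,0,-5.63],0.04],[[0,0,0],[0,0,-5.63],0.04]]'
python3 -m inch '[[[0,0,0],[0,0,-5.63],0.04],[[0,0,0],[0,0,-5.63],0.04],[[0,0,0],[0,0,-5.63],0.04],[[0,0,0],[0,0,-5.63],0.04],[[0,0,0],[0,0,-5.63],0.04]]'
python3 -m inch '[[[-0.019,0.004,0],[0,0,0],0.04],[[-0.019,0.004,0],[0,0,0],0.04],[[-0.019,0.004,0],[0,0,0],0.04],[[-0.019,0.004,0],[0,0,0],0.04],[[-0.019,0.002,0],[0,0,0],0.04]]'
cat >> h.py <<'E'
def rel(g,yawt):
    from scipy.spatial.transform import Rotation as R
    st=state();M=R.from_quat(st['ee_rot']).as_matrix()
    dt=M.T@np.array([g[0]-st['position'][0],g[1]-st['position'][1],0]); yaw=np.degrees(np.arctan2(M[1,0],M[0,0]))
    print("clock",st['clock'],"pos",st['position'].round(1),"tool d",dt.round(1),"yaw",yaw.round(2),"turn cw",((yaw-yawt+180)%360-180).round(2),"F",st['wrist_force'].round(1),"M",st['moment'].round(2),"gap",st['finger_gap'].round(1),'q',st['qpos'].round(2))
E
python3 -c "
from h import *
rel((547,164),-92.7)"
```

```text
clock: 10.18
position: [561.7, 68.1, 395.3]
ee_rot: [-0.496, 0.868, 0.0, -0.001]
wrist_force: [0.1, 0.2, -0.0]
finger_gap: 39.8
clock: 10.6
position: [561.7, 68.1, 395.2]
ee_rot: [-0.692, 0.722, 0.0, -0.001]
wrist_force: [-0.1, 0.2, 0.3]
finger_gap: 40.2
clock: 11.02
position: [547.8, 164.6, 395.4]
ee_rot: [-0.69, 0.724, 0.0, -0.001]
wrist_force: [0.2, -0.1, -0.3]
finger_gap: 40.3Traceback (most recent call last):
  File "<string>", line 3, in <module>
    rel((547,164),-92.7)
    ~~~^^^^^^^^^^^^^^^^^
  File "h.py", line 51, in rel
    print("clock",st['clock'],"pos",st['position'].round(1),"tool d",dt.round(1),"yaw",yaw.round(2),"turn cw",((yaw-yawt+180)%360-180).round(2),"F",st['wrist_force'].round(1),"M",st['moment'].round(2),"gap",st['finger_gap'].round(1),'q',st['qpos'].round(2))
                                                                                                                                                                                                               ^^^^^^^^^^^^^^^^^^^^^^
AttributeError: 'float' object has no attribute 'round'
```

```bash
sed -i "s/st\['finger_gap'\].round(1)/round(st['finger_gap'],1)/" h.py
python3 -m inch '[[[0,0,0.015],[0,0,0],0.04],[[0,0,0.015],[0,0,0],0.04],[[0,0,0.01],[0,0,0],0.04],[[0,0,0],[0,0,0],0.04],[[0,0,0],[0,0,0],0.04]]'
python3 - <<'E'
from h import *
p,d=capture("side");cv2.imwrite("pics/s9.png",cv2.resize(p[150:310,130:310],None,fx=4,fy=3.7));rel((547,164),-92.7)
E
```

```text
clock: 11.43
position: [548.3, 163.6, 355.8]
ee_rot: [-0.69, 0.724, 0.0, -0.001]
wrist_force: [-0.3, -0.6, 0.9]
finger_gap: 39.8
clock 11.4833 pos [548.6 163.7 356.7] tool d [-0.3  1.6  0. ] yaw -92.69 turn cw 0.01 F [-0.1 -0.4  0.3] M [ 0.12 -0.07  0.02] gap 40.2 q [ 0.63  0.23 -0.29  0.   -1.06 -0.68]
```

View pics/s9.png

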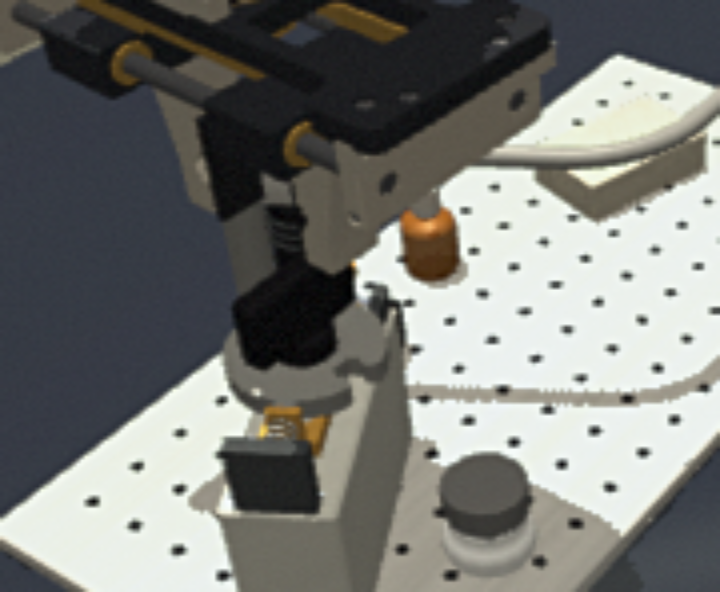

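The fingers straddle the knob. Descend and close gently.

```bash
python3 -m inch '[[[0,0.0014,0.015],[0,0,0],0.04],[[0,0,0.015],[0,0,0],0.04],[[0,0,0.015],[0,0,0],0.04],[[0,0,0],[0,0,0],0.04],[[0,0,0],[0,0,0],0.025]]'
python3 -m inch '[[[0,0,0],[0,0,0],0],[[0,0,0],[0,0,0],0],[[0,0,0],[0,0,0],0],[[0,0,0],[0,0,0],0],[[0,0,0],[0,0,0],0]]' 12
python3 - <<'E'
from h import *
p,d=capture("side");cv2.imwrite("pics/s10.png",cv2.resize(p[150:310,130:310],None,fx=4,fy=3.7));rel((547,164),-92.7)
E
```

```text
clock: 11.9
position: [547.1, 163.7, 312.1]
ee_rot: [-0.69, 0.724, -0.0, -0.0]
wrist_force: [0.2, -0.4, 0.0]
finger_gap: 37.5
clock: 12.32
position: [546.3, 163.9, 312.5]
ee_rot: [-0.69, 0.723, 0.0, -0.0]
wrist_force: [-5.0, 1.6, 6.3]
finger_gap: 12.6
clock 12.3667 pos [546.3 164.  312.5] tool d [-0.1 -0.7 -0. ] yaw -92.66 turn cw 0.04 F [-5.   1.4  5.7] M [0.66 2.06 0.15] gap 12.6 q [ 0.63  0.27 -0.35 -0.   -0.96 -0.68]
```

View pics/s10.png

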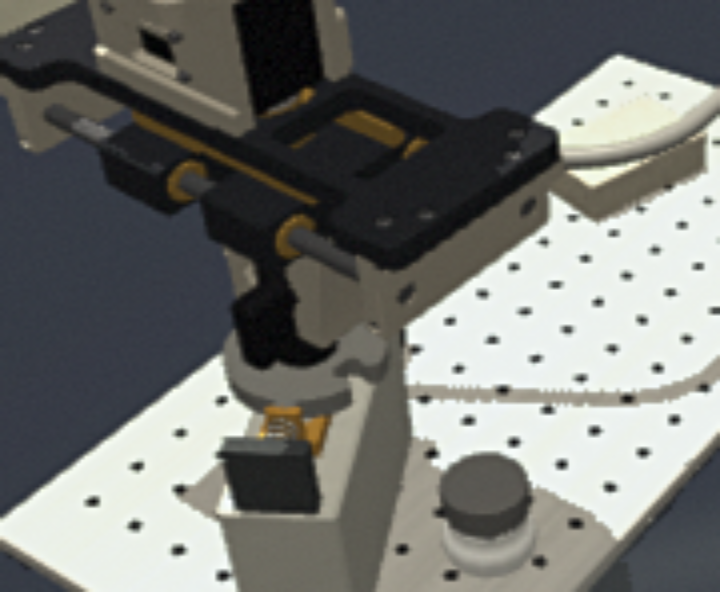

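Gripped at 12.6 mm, with a 5 N side load. Ease about 0.8 mm along tool y, then turn.

```bash
python3 -m inch '[[[0,0.0008,0],[0,0,0],0],[[0,0,0],[0,0,5],0],[[0,0,0],[0,0,5],0],[[0,0,0],[0,0,5],0],[[0,0,0],[0,0,5],0]]'
python3 -c "
from h import *
rel((547,164),-92.7)"
python3 -m inch '[[[0,0,0],[0,0,5],0],[[0,0,0],[0,0,5],0],[[0,0,0],[0,0,5],0],[[0,0,0],[0,0,5],0],[[0,0,0],[0,0,5],0]]'
python3 - <<'E'
from h import *
p,d=capture("side");cv2.imwrite("pics/s11.png",cv2.resize(p[150:310,130:310],None,fx=4,fy=3.7));rel((547,164),-92.7)
E
```

```text
clock: 12.78
position: [545.7, 164.0, 312.5]
ee_rot: [-0.553, 0.833, 0.0, 0.0]
wrist_force: [-6.3, 1.2, 7.2]
finger_gap: 12.3
clock 12.7833 pos [545.7 164.  312.5] tool d [-0.5 -1.2 -0. ] yaw -112.91 turn cw -20.21 F [-6.3  1.2  7.2] M [0.85 2.19 0.16] gap 12.3 q [ 0.64  0.26 -0.35 -0.   -0.96 -1.03]
clock: 13.2
position: [545.3, 164.5, 312.5]
ee_rot: [-0.359, 0.933, 0.001, -0.0]
wrist_force: [-9.2, 8.0, 8.5]
finger_gap: 12.2
clock 13.25 pos [545.3 164.6 312.5] tool d [-0.9 -1.5 -0. ] yaw -138.31 turn cw -45.61 F [-8.   5.5  7.1] M [ 1.96  2.81 -0.22] gap 12.3 q [ 0.64  0.26 -0.35 -0.   -0.96 -1.48]
```

View pics/s11.png

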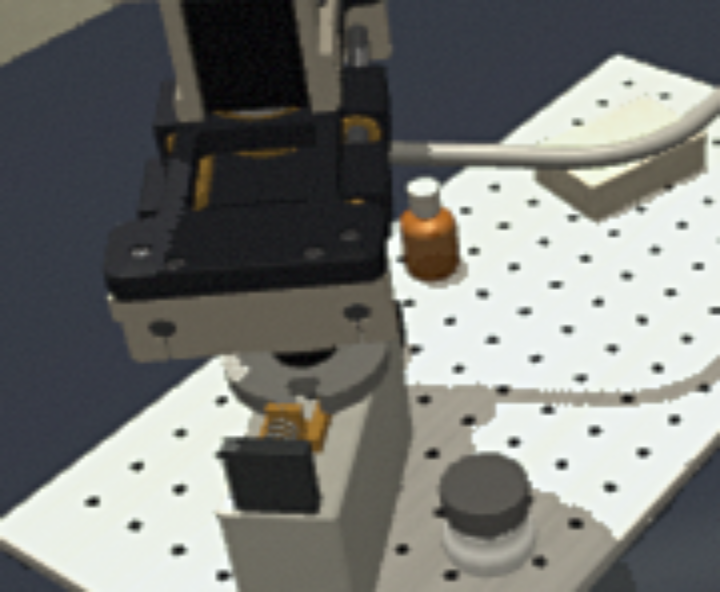

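The cam is turning and its notch, at about (303,385), is nearing the roller. Relieve the side force and keep turning.

```bash
python3 -m inch '[[[0,0.001,0],[0,0,3],0],[[0,0.0003,0],[0,0,3],0],[[0,0,0],[0,0,3],0],[[0,0,0],[0,0,3],0],[[0,0,0],[0,0,0],0]]'
python3 - <<'E'
from h import *
p,d=capture("side");cv2.imwrite("pics/s12.png",cv2.resize(p[220:290,170:230],None,fx=9,fy=8,interpolation=2));rel((547,164),-92.7)
E
```

```text
clock: 13.67
position: [544.9, 165.1, 312.5]
ee_rot: [-0.26, 0.966, 0.0, 0.0]
wrist_force: [-5.2, 1.3, 6.0]
finger_gap: 12.5
clock 13.7167 pos [544.9 165.1 312.5] tool d [-1.3 -2.  -0. ] yaw -149.72 turn cw -57.02 F [-5.   1.   5.7] M [ 0.66  1.65 -0.06] gap 11.7 q [ 0.64  0.26 -0.35 -0.   -0.96 -1.68]
```

View pics/s12.png

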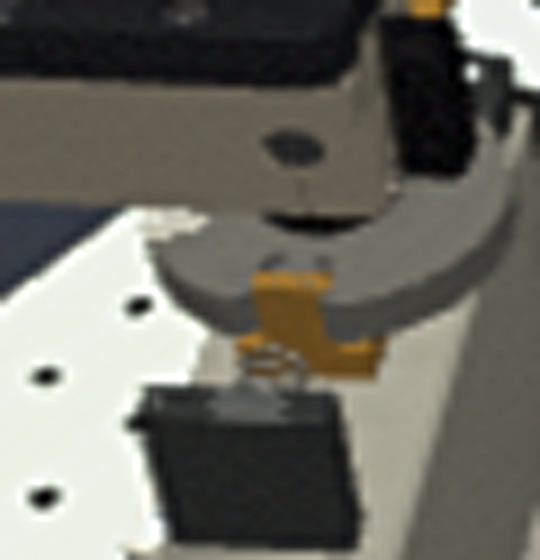

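The brass follower at (290,310) has moved into the cam's notch. Nudge a little further to seat it fully.

```bash
python3 -m inch '[[[0,0.0005,0],[0,0,2],0],[[0,0,0],[0,0,2],0],[[0,0,0],[0,0,0],0],[[0,0,0],[0,0,0],0],[[0,0,0],[0,0,0],0]]'
python3 - <<'E'
from h import *
p,d=capture("side");cv2.imwrite("pics/s13.png",cv2.resize(p[220:290,170:230],None,fx=9,fy=8,interpolation=2));rel((547,164),-92.7)
E
```

```text
clock: 14.13
position: [544.8, 165.3, 312.5]
ee_rot: [-0.228, 0.974, 0.0, 0.0]
wrist_force: [-3.0, -0.1, 5.4]
finger_gap: 12.0
clock 14.1833 pos [544.8 165.2 312.5] tool d [-1.4 -2.1  0. ] yaw -153.67 turn cw -60.97 F [-3.4 -0.2  5.4] M [ 0.11  1.16 -0.01] gap 11.9 q [ 0.64  0.26 -0.35  0.   -0.96 -1.75]
```

View pics/s13.png

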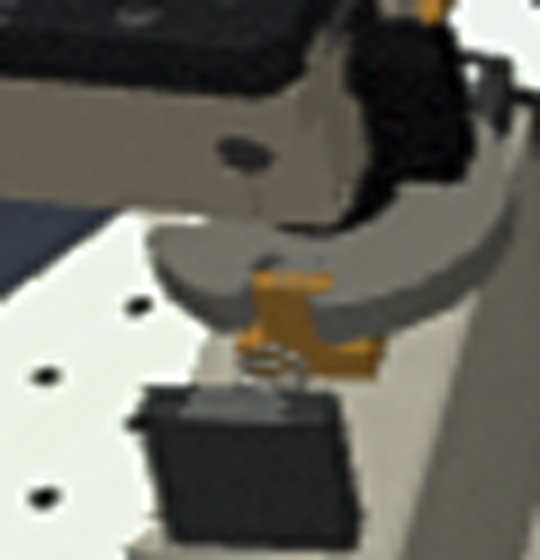

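```bash
python3 -m inch '[[[0,0,0],[0,0,0],0.02],[[0,0,0],[0,0,0],0.03],[[0,0,0],[0,0,0],0.03],[[0,0,0],[0,0,0],0.03],[[0,0,-0.005],[0,0,0],0.03]]'
python3 -m inch '[[[0,0,-0.02],[0,0,0],0.03],[[0,0,-0.03],[0,0,0],0.03],[[0,0,-0.03],[0,0,0],0.03],[[0,0,-0.03],[0,0,0],0.03],[[0,0,-0.01],[0,0,0],0.03]]'
python3 -m inch '[[[0.03,0.02,0],[0,0,0],0.03],[[0.03,0.02,0],[0,0,0],0.03],[[0.03,0.02,0],[0,0,0],0.03],[[0.03,0.02,0],[0,0,0],0.03],[[0.03,0.02,0],[0,0,0],0.03]]'
python3 - <<'E'
from h import *
p,d=capture("side");np.save("pics/s14c.npy",p);cv2.imwrite("pics/s14.png",cv2.resize(p[150:310,130:310],None,fx=4,fy=3.7,interpolation=2));p,d=capture("top");cv2.imwrite("pics/t14.png",p);rel((547,164),-92.7)
E
```

```text
clock: 14.6
position: [544.7, 165.1, 315.8]
ee_rot: [-0.228, 0.974, -0.0, -0.001]
wrist_force: [0.3, -0.5, -0.7]
finger_gap: 29.6
clock: 15.02
position: [545.7, 165.4, 442.0]
ee_rot: [-0.228, 0.974, 0.001, 0.003]
wrist_force: [-0.3, 0.6, 0.9]
finger_gap: 30.1
clock: 15.43
position: [364.8, 188.0, 436.5]
ee_rot: [-0.227, 0.974, 0.0, 0.0]
wrist_force: [-1.7, 1.6, 0.7]
finger_gap: 30.1
clock 15.5333 pos [362.6 187.9 437.4] tool d [-154.3 -103.7    0. ] yaw -153.5 turn cw -60.8 F [0.6 0.2 1. ] M [ 0.15 -0.23  0.04] gap 30.0 q [ 0.97 -0.13 -0.47 -0.   -1.22 -2.07]
```

View pics/s14.png

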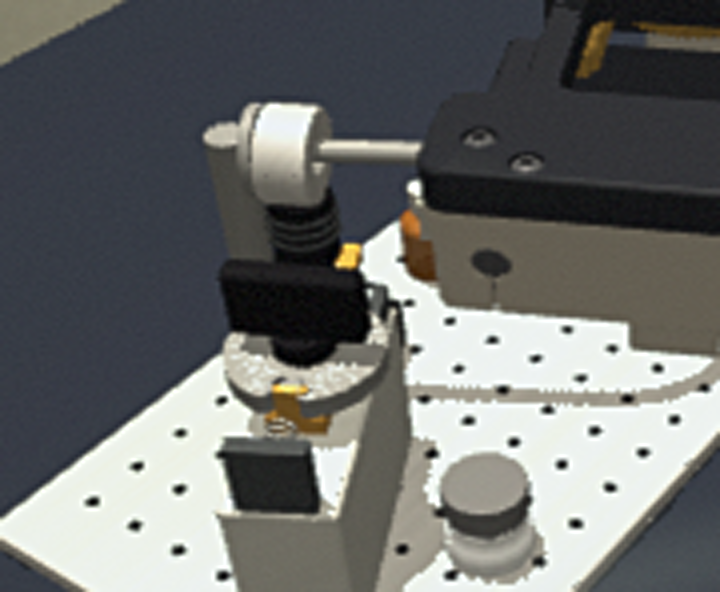

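View pics/t14.png

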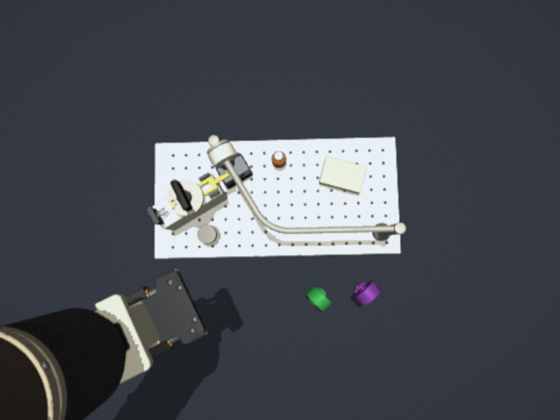

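Both views show the collar on the disc, the catch out behind the lamp and the bystanders in place. I'll quantify follower travel, knob turn and collar position.

Run:
```python
from h import *
a=cv2.imread("pics/top0.png");b=cv2.imread("pics/t14.png")
cv2.imwrite("pics/cmp.png",np.hstack([cv2.resize(x[125:245,145:265],None,fx=3.3,fy=3.3,interpolation=2) for x in(a,b)]))
p2,t2=path(171.8); l=np.array([-t2[1],t2[0]])
for x in(a,b):
    h=cv2.cvtColor(x,cv2.COLOR_BGR2HSV);m=cv2.inRange(h,(18,90,90),(35,255,255));m[:,:195]=0;m[:,250:]=0;m[:165]=0;m[205:]=0
    v,u=np.nonzero(m);P=np.array([ray("top",i,j,100)[:2] for i,j in zip(u,v)]);q=-(P-p2)@l
    print("catch toward bar: tip",q.max().round(1),"mean",q.mean().round(1),len(q))
p,d=capture("top");C=cloud("top",d);z=C[...,2]
m=(z>158)&(z<175);m[:,250:]=0;m[:,205:]&=True;m[:,:205]=0;m[180:]=0
q=(C[m][:,:2]-p2);print("collar/disc top along bar rel home",np.percentile(q@t2,[2,50,98]).round(1))
h=C[(z>150)&(z<166)&(p.max(-1)<70)];h=h[(abs(h[:,0]-546)<40)&(abs(h[:,1]-164)<40)]
r=cv2.minAreaRect(h[:,:2].astype(np.float32));bp=cv2.boxPoints(r);e=max([bp[1]-bp[0],bp[2]-bp[1]],key=np.linalg.norm);print("knob angle",np.degrees(np.arctan2(e[1],e[0])))
for nm,s in(("side",0),):pass
```

```text
catch toward bar: tip -21.2 mean -44.8 157
catch toward bar: tip -9.8 mean -38.4 202
collar/disc top along bar rel home [-12.6   1.6  27.9]
knob angle 27.207865
```

View pics/cmp.png

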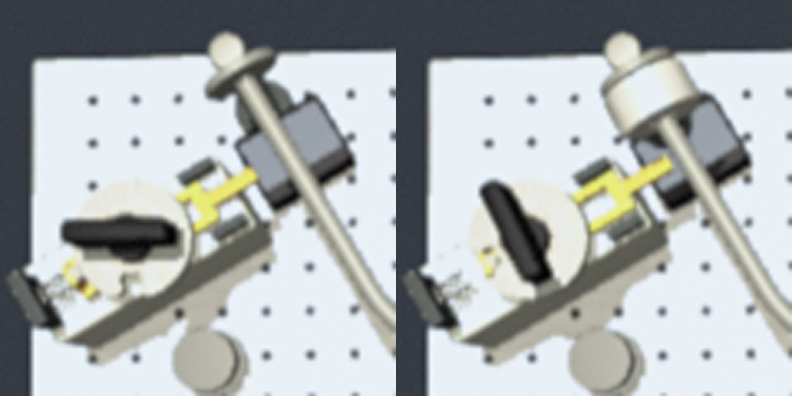

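The catch moved about 11.4 mm, but one pixel is about 1.7 mm. Measure more finely in both views.

Run:
```python
from h import *
p2,t2=path(171.8); l=np.array([-t2[1],t2[0]])
a=cv2.imread("pics/top0.png");b,_=capture("top")
# sub-pixel profile along travel direction: rectify plane z=100 (0.25mm/px) about cam-to-lamp axis
def rect(img,zz,L0,L1,W):
    m=camera_model("top");R=np.array(m["R"]);t=np.array(m["t"])
    ls=np.arange(L0,L1,.25);ws=np.arange(-W,W,.25)
    G=np.zeros((len(ws),len(ls),3));c=p2-22*t2
    G[...,:2]=c-ls[None,:,None]*l*-1*1.0+ws[:,None,None]*t2; G[...,2]=zz
    X=G@R.T+t; return cv2.remap(img,(X[...,0]/X[...,2]*m["fx"]+m["cx"]).astype(np.float32),(X[...,1]/X[...,2]*m["fy"]+m["cy"]).astype(np.float32),cv2.INTER_CUBIC)
for zz in (95,105,115):
    A=rect(a,zz,0,75,20);B=rect(b,zz,0,75,20)
    y=lambda I:np.clip((I[...,2].astype(np.float32)+I[...,1])/2-I[...,0],0,255)
    YA,YB=y(A),y(B)
    out=[]
    T=YA[:, 4*24:4*56]   # cross-piece & stem before
    r=cv2.matchTemplate(cv2.copyMakeBorder(YB,8,8,80,80,cv2.BORDER_REPLICATE),T,cv2.TM_CCOEFF_NORMED)
    _,mx,_,loc=cv2.minMaxLoc(r);print(zz,mx,"shift mm along l",(loc[0]-80-96)/4,"across",(loc[1]-8)/4)
cv2.imwrite("pics/rect.png",np.vstack([A,B])*1)
# side view: brass at roller end
sa=cv2.imread("pics/side0.png");sb=capture("side")[0]
cv2.imwrite("pics/cmps.png",np.hstack([cv2.resize(x[215:290,170:245],None,fx=5,fy=5,interpolation=2) for x in(sa,sb)]))
```

```text
95 0.9881134629249573 shift mm along l -11.75 across 0.0
105 0.9880799651145935 shift mm along l -11.5 across 0.0
115 0.9876433610916138 shift mm along l -11.5 across 0.0
```

View pics/rect.png

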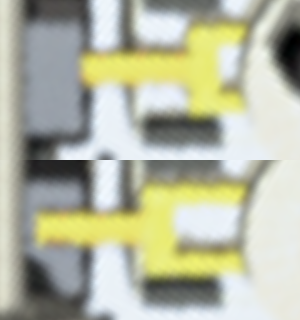

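View pics/cmps.png

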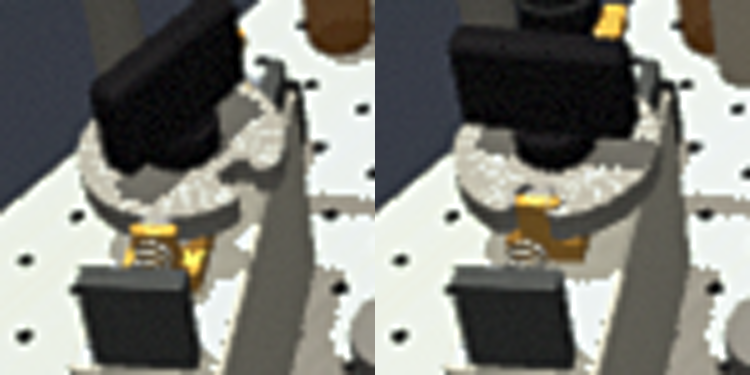

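The follower has travelled about 11.6 mm and nothing is touching. Hand in.

```bash
python3 -c "
from h import *
s=state();print(s['clock'],s['wrist_force'],abs(s['qd']).max());sign_off()"
```

```text
15.6833 [0.45221233 1.7201535  0.03745123] 0.03126967288664681
the job is handed in; nothing more can be done
```

The lamp is home against the stop disc, the follower is in the notch with its catch closed behind the lamp, and I handed the job in at 15.7 s. The sign-off gave no verdict.

**Lamp:** I straddled the bar with the fingers and pushed the collar from behind, along the first leg, round the bend and up to the stop. The force rose to about 8.5 N, 1.4 mm from the computed home. Afterwards both cameras showed the collar flush on the disc.

**Knob:** I gripped it and turned it about 61° clockwise by the tool's angle, then let go and moved the arm clear. The last top view puts the follower's travel at 11.5–11.75 mm out of 12.

**Bystanders:** The slide box, bottle and jar look unmoved in the before and after pictures; I did not measure them.

**Checks that failed or were rough:**
- My last numeric checks of the collar position and knob angle were inconclusive. The collar mask also took in the disc, and the knob-angle fit (27°) did not match the roughly 61° turn. For those two I relied on the stop force, the tool's turn and the pictures.
- While gripping the knob there was a side load of up to about 12 N, which I eased during the turn.

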